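# Lock the microscope-slide case

## Task

Lock the wooden slide case: with a fingertip turn the slotted metal disc by its stud until the slot is in line with the steel bolt, then push the bolt by its upright plate through the disc and fully home in the keeper, and move clear. Push gently and lift nothing; the case and everything standing around it stay where they are.

Things in the scene. Friction and masses are not known exactly. Their poses are not given: they have to be found in the camera images.
- case: wooden case for microscope slides, 190 (x) x 280 (y) x 60 mm high, about 3.6 kg, full of glass slides, standing loose on the table (it starts to slide when pushed with more than roughly 16 to 28 N). Origin: centre of its underside. The lock lies on its flat top along the case's own y axis (case x = 0): the bolt slides to case +y, through the disc, into the keeper. Turned up to about 0.45 rad either way from square to the robot
- disc_axis (a point): centre of the slotted metal disc, on its vertical axis at its top face (14 mm above the case top); it stays at case (0, +60 mm). Disc 76 mm across; a straight slot 17 mm wide runs right across its middle, along the point's y axis; the slot's x axis points to the stud
- disc_stud (a point): centre of the top end of the disc's upright stud: round, 12 mm across, standing 32 mm up from the disc's top face, 26 mm from the disc's axis, square to the slot. The disc is turned by pushing this stud sideways (about 2 N); it stays where it is left
- disc (a joint): angle of the disc in rad, growing counter-clockwise seen from above; the slot is in line with the bolt at 0 (stud towards case +x) and equally at 3.14 (stud towards case -x); at 1.57 the stud points to the keeper. Stops at -0.35 and 3.49. Starts between 0.6 and 2.55
- bolt_nose (a point): tip of the bolt's round nose, at half the bar's height (9.5 mm above the case top). Bar 12 mm wide, 9 mm high, its top 14 mm above the case top
- bolt_plate (a point): middle of the upper edge of the upright push plate at the bolt's tail: 26 mm wide (across the bolt), 7 mm thick (along it), upper edge 46 mm above the case top, 139.5 mm behind the nose tip. The bar ends 6.5 mm behind the plate's centre. Pushed along case +y (about 2 to 3 N)
- bolt (a joint): how far the bolt is pushed in, in m: starts at 0 to 0.005 (nose just short of the disc), fully home against its stop at 0.106: a black rubber buffer on the guide, which gives about 3 mm under 20 N. A disc out of line blocks it at about 0.006; the round nose centres a disc that is less than about 0.1 rad out
- keeper (a point): middle of the top of the keeper, a steel staple fixed on the case beyond the disc (27 mm wide, 12 mm long, 18 mm high), 54 mm from the disc's axis along case +y. A like guide (22 mm long) holds the bolt before the disc, 58 mm from the axis on the other side
- jar: small closed specimen jar with a white cap, 36 mm across and 36 mm high, standing on the lid of the case beside the bolt. Loose; to be left alone. Origin: centre of its underside
- eyepiece: black stepped eyepiece, 32 mm across and 32 mm high, standing on the lid of the case on the robot's side. Loose; to be left alone. Origin: centre of its underside
- dropper: amber dropper bottle, 32 mm across, 85 mm high, on the table beyond the case. Loose; to be left alone. Origin: centre of its underside
- dish: open glass dish, 90 mm across, 16 mm high, on the table beyond the case. Loose; to be left alone. Origin: centre of its underside
- beaker: clear open beaker, 60 mm across, 75 mm high, on the table on the robot's side of the case. Loose; to be left alone. Origin: centre of its underside
- slidetray: grey tray of glass slides, 100 x 60 x 28 mm, on the table beside the case, at the end where the bolt's push plate is. Loose; to be left alone. Origin: centre of its underside
- reagent: white bottle, 48 mm across, 95 mm high, on the table beside the case, at the keeper's end. Loose; to be left alone. Origin: centre of its underside

How it is judged:
On the way, in this order (a step that is already met when the one before it is completed fails the run):
1. the disc's slot is in line with the bolt, the bolt not yet home (angle between the y axis of disc_axis and the y axis of case, either way round below 0.15 rad and value of joint bolt below 0.09 m), for 0.1 s.
2. the bolt is pushed through the disc into the keeper (value of joint bolt above 0.1 m), for 0.2 s.
At the end, for the whole second after the job is handed in: The bolt is at least 100 mm in (fully home is 106 mm), through the disc and in the keeper, the slot within 0.12 rad of the bolt's line, the case within 25 mm of where it stood, flat and at rest, every bystander upright and within 30 mm of its place (value of joint bolt above 0.1 m and angle between the y axis of disc_axis and the y axis of case, either way round below 0.12 rad and distance of case from where it was at the start of the episode below 0.025 m and angle between case's own z axis and vertical below 0.03 rad and linear speed of case below 0.01 m/s and distance of each of jar, eyepiece, dropper, dish, beaker, slidetray, reagent from where it was at the start of the episode below 0.03 m and angle between each of jar, eyepiece, dropper, dish, beaker, slidetray, reagent's own z axis and vertical below 0.1 rad); the robot touches nothing.
It fails at once if the case is lifted or tipped (height (world z) of case above 0.008 m or angle between case's own z axis and vertical above 0.06 rad).
It fails at once if the case is shoved more than 25 mm (distance of case from where it was at the start of the episode above 0.025 m).
It fails at once if the disc or the bolt is pinched or pushed hard (over 40 N) (contact force between the fingers and disc above 40 N or contact force between the fingers and bolt above 40 N).
It fails at once if a bystander is lifted, carried or knocked away (distance of any of jar, eyepiece, dropper, dish, beaker, slidetray, reagent from where it was at the start of the episode above 0.03 m).
It also fails if it takes over 48 s, if anything falls off the work surface, if the arm or the gripper's body presses on something with over 40 N, if the wrist force passes 120 N, or if a joint passes its speed limit or range.

## Robot

A 6-joint arm with a two-finger parallel gripper is mounted at the origin on the work surface. World frame = base frame: x ahead of the robot, y to its left, z up, the work surface at z = 0. Lengths are in m, angles in rad, forces in N, time in s.
With the tool pointing down it reaches from about 0.275 to 0.75 m from the base axis. Payload 10.2 kg.
Tool frame: the origin (TCP) lies at the very end of the fingers, on their centre line; the grasp point (between the pads) lies 19 mm behind it; z points along the fingers, y is the direction in which the jaws open and shut (so a half turn about z gives the same grasp; the last joint's range is limited). The gripper opens to 85 mm and grips with 20 to 120 N. Pads are 22 mm wide; open, the fingers measure 114 mm over their backs; the gripper's body (76 mm by 85 mm) begins 54 mm behind the grasp point. The pads swing forward as they close: fully open they stand 13 mm farther back than shut.
Start: joints at [1.096, 0.313, 1.498, -0, 1.331, -0.223], TCP at [0.131, 0.508, 0.196] pointing down, gripper open.
Joint ranges: [-2.94, 2.94], [-0.97, 2.17], [0.19, 2.56], [-1.23, 4.37], [0.02, 3.11], [-2.88, 2.88]. Speed limits (rad/s): [2.39, 2.39, 3.01, 3.14, 3.14, 3.14].

## Interface

Orientations are given as a unit quaternion [x, y, z, w].
In Python, from bench import arm gives the robot as it stands.
- The arm moves only by the shell command python3 -m pendant 'ROWS'. ROWS is JSON, a list of rows, each an object with "grip": the closure, from 0 (fully open) to 1 (shut); "dp": the shift along the tool's x, y, z in cm, a list of three; "roll": the turn about the tool's z in degrees. In form: [{"grip": grip, "dp": [x, y, z], "roll": roll}, ...]. A call has 1 to 20 rows; each row shifts and turns the commanded pose from where the row before left it, along the tool's axes as they then stand; what a row does not reach is not made up. A row lasts 1/10 s, in which the tool goes at most 50 mm and 8.59 degrees, less where a joint would pass 70% of its speed; a pose out of reach is approached as far as the arm can. A call with a gripper value outside its range is refused whole. The fingers move at their own pace and stop on an object; the grip force is fixed at half the most. Time passes only in rows, so rows that do not move let the fingers close. It gives the time, the measured TCP pose, the force and the opening at its end, in the units of the state.
- arm.sense(): the state, without advancing time (a new reading comes with each control period).
- arm.capture(name): name is "side" or "top" or "wrist"; returns a dict with "pixels" (400x640x3 uint8, red, green, blue), "z_map" (400x640 float32, m along the optical axis (not along the pixel's ray), 0 where there is no reading), "fx", "fy", "cx", "cy" (pixels), "rvec" (rotation vector, rad) and "tvec" (3), from world to camera coordinates, as OpenCV has them; the wrist camera has in their place "tool_from_camera" (4x4, takes a point from camera to tool coordinates, whose origin is the TCP and whose axes are the flange's). Camera axes: x right, y down, z forward; pixel columns grow to the right and rows downward; lengths in m; the calibration is good to about 2 mm. A picture is of the moment at which its call begins: read the wrist's pose just before it.
- arm.close_job(): hands the job in, once; it reports no verdict.
The state is a dict: "time_s": time; "q": joint angles; "qvel": joint speeds; "joint_efforts": joint torques, N m; "tcp_pos": TCP position; "tool_rot": TCP orientation; "wrist_force": force on the tool from outside, world axes, zero at the start; "torque": the same for the moment, N m; "opening": finger opening in m.
Only numpy, scipy, OpenCV 4.12 (cv2) and the standard library are available. Lean on these libraries where they do the work, as an engineer would, in place of code of your own. Each camera call takes 0.05 s, during which the arm holds its last target.

## Working session

There is one attempt and no reset: what is moved stays moved. The work goes in short steps, Python scripts to look and compute and a shell command to move; the robot and the scene stay as the last step left them, time stands still between calls to the robot, and variables do not carry over. Pictures are saved under pics/ and viewed, and the job is handed in when it is done.

```bash
ls; mkdir -p pics; python3 - <<'E'
from bench import arm
import cv2,numpy as np
s=arm.sense(); print(s)
for n in ("side","top","wrist"):
    c=arm.capture(n); cv2.imwrite(f"pics/{n}0.png",c["pixels"][:,:,::-1]); np.savez(f"{n}0.npz",**c)
    print(n,{k:v for k,v in c.items() if k not in("pixels","z_map")}, (c["z_map"]>0).mean())
E
```

```text
pics
{'time_s': 0.0, 'q': array([ 1.09561138e+00,  3.13459095e-01,  1.49843551e+00, -1.66560662e-05,
        1.33096354e+00, -2.23416948e-01]), 'qvel': array([-1.12576175e-03, -6.55023846e-05, -1.66634341e-03,  8.23085981e-04,
       -4.62062206e-04,  2.00087249e-04]), 'joint_efforts': array([-1.11493631e-03, -4.12267363e+01, -2.59747857e+01, -1.84453438e-04,
        4.16890369e-03, -2.56121012e-05]), 'tcp_pos': array([0.13067423, 0.50817574, 0.19503103]), 'tool_rot': array([ 1.25549792e-01,  9.92087118e-01, -5.97304522e-04, -2.08951860e-04]), 'wrist_force': array([ 0.08398321, -0.02047765, -0.3731571 ]), 'torque': array([-0.01094837, -0.01325914, -0.06215706]), 'opening': 0.08541723344303659}
side {'fx': 365.951347652401, 'fy': 365.951347652401, 'cx': 321.9208772383853, 'cy': 203.47718231368563, 'rvec': array([ 0.29002459, -2.67541611,  1.44201485]), 'tvec': array([0.5570688 , 0.12074093, 0.7100735 ])} 0.99595703125
top {'fx': 434.3516063828803, 'fy': 434.3516063828803, 'cx': 311.71246510588486, 'cy': 200.7623541335704, 'rvec': array([ 2.12318817, -2.15321192,  0.17551552]), 'tvec': array([0.06158803, 0.56573567, 0.76796697])} 0.9959140625
wrist {'fx': 312.35920910906646, 'fy': 312.35920910906646, 'cx': 320.95533964278525, 'cy': 199.81094337060858, 'tool_from_camera': array([[-1.22391167e-03, -9.47689448e-01, -3.19191497e-01,
         8.23896946e-02],
       [ 9.99999239e-01, -1.11029488e-03, -5.37909053e-04,
        -4.16090838e-04],
       [ 1.55374049e-04, -3.19191912e-01,  9.47690086e-01,
        -1.78007820e-01],
       [ 0.00000000e+00,  0.00000000e+00,  0.00000000e+00,
         1.00000000e+00]])} 0.99593359375
```

View pics/side0.png

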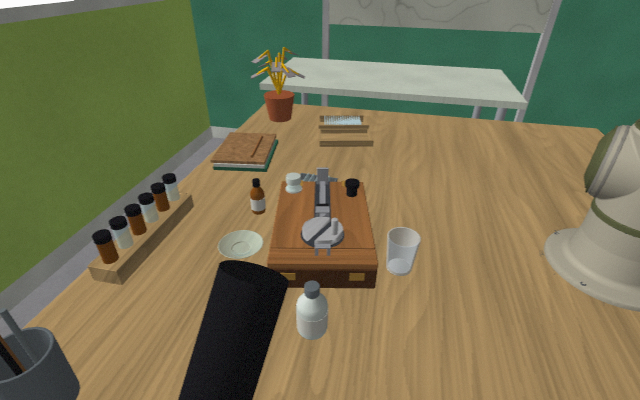

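View pics/top0.png

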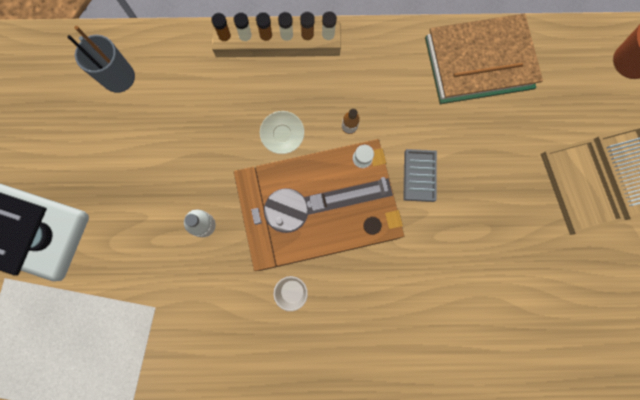

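View pics/wrist0.png

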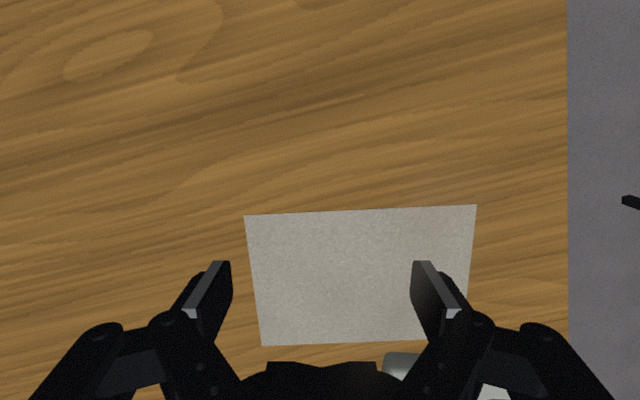

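The top view shows the case around (320,205): disc centre near (287,211), stud near (280,222), push plate near (385,186), keeper near (256,216). The jar is at (364,156), the eyepiece at (372,226). I'll zoom in and measure these.

```bash
cat > h.py <<'E'
import numpy as np, cv2
from scipy.spatial.transform import Rotation as R
def load(n): return dict(np.load(n+".npz"))
def pose(c):
    Rm=cv2.Rodrigues(c["rvec"])[0]; return Rm,c["tvec"]
def ray(c,u,v,z):
    Rm,t=pose(c); C=-Rm.T@t
    d=Rm.T@np.array([(u-c["cx"])/c["fx"],(v-c["cy"])/c["fy"],1.]); return C+d*(z-C[2])/d[2]
def proj(c,P):
    Rm,t=pose(c); p=Rm@np.asarray(P)+t; return np.array([c["fx"]*p[0]/p[2]+c["cx"],c["fy"]*p[1]/p[2]+c["cy"]])
def cloud(c):
    Rm,t=pose(c); z=c["z_map"]; v,u=np.mgrid[:z.shape[0],:z.shape[1]]
    p=np.stack([(u-c["cx"])/c["fx"]*z,(v-c["cy"])/c["fy"]*z,z],-1); return (p-t)@Rm
E
python3 - <<'E'
from h import *
c=load("top0"); im=c["pixels"][:,:,::-1]
cv2.imwrite("pics/topz.png",cv2.resize(im[125:285,220:450],None,fx=3.4,fy=3.4,interpolation=cv2.INTER_CUBIC))
P=cloud(c); s=load("side0"); Q=cloud(s)
si=s["pixels"][:,:,::-1]; cv2.imwrite("pics/sidez.png",cv2.resize(si[155:290,245:425],None,fx=4.3,fy=4.3,interpolation=cv2.INTER_CUBIC))
h=P[...,2]
print(np.round(h[125:285:8,220:450:10]*1000).astype(int))
# case top
m=(abs(h-0.06)<0.006); m[:, :220]=0; m[:,450:]=0; m[:125]=0;m[285:]=0
m=cv2.morphologyEx(m.astype(np.uint8),cv2.MORPH_OPEN,np.ones((3,3)))
k,l,st,ce=cv2.connectedComponentsWithStats(m); i=1+np.argmax(st[1:,4]); pts=P[l==i]
print(pts[:,2].mean(), cv2.minAreaRect((pts[:,:2]*1000).astype(np.float32)))
E
```

```text
[[  2  -1   0   3   2   9   4   7  16   3   2  -1   3  51  -1   1   2   1
    1  -1   2   0   2]
 [  0   1   1   3  17   8   2   3  15  -2   2   1  -1   7   2   1   1   1
    0  -3   0   0   0]
 [  3   3   0  -3   2   8   2   6  17   0   1  -2   0   1   0  58   3  -1
    0   0  -2  -3   0]
 [  4   1   1   0   3  14  11  14   0  -2   1  61  63  59  95  94  60   0
    1  20  -2   2  -2]
 [  0   1   0   3   2   1   3   0  57  62  60  62  59  64  96  96  65  -4
    1   3   3   5   0]
 [  1  -2   3   3  59  61  62  61  59  62  61  61  58  61  68  58  60   1
    2   5   5   7   1]
 [  3   0  62  62  64  61  61  61  60  60  62  61  60  60  59  59  58  -2
    3  29   2   5   1]
 [  0   2  60  60  60  59  62  61  62  62  61  63  60  60  58  60  94   1
    1  28  27   4   2]
 [  2   1  62  60  58  61  75  75  61  60  60  62  60  62  73  75  80  61
    0  18  22  27   1]
 [ -1   0  59  64  61  74  74  76  73  79  77  72  73  74 849  61  62  61
   -1  20   4   5   1]
 [ -1   3  60  60  63  64  63  76  75  72  77  61  60  63  62  62  63  63
    1   0   2   0   0]
 [ -1   0   1  60  61  74  73  64
[... 259 characters left out ...]
[  2  -2   3  61  60  46  59  61  61  61  63  58  61  60  61  63  62  60
   58   1  -2   1  -1]
 [  2  -1   0  62  59  61  62  61  63  59  62  60  59  61  61   1   2  -1
   -1  -1   1  -4  -1]
 [  0   1   0  62  60  60  60  61  61  61  62  60   0  -1   0   0   1   0
    0  -2   2   1   2]
 [  3   1   3   0  62  61  60  60   6   0  -5  -1   2  -1   0   0   1  -2
    2  -1   1   0  -1]
 [  2  -1  -3  -2  59   2   4   1   1   3   1   1   1  -1   1   1  -1   1
   -1  -1   0  -1  -2]
 [  2   2   3   1  -2   2   0  74   0  -2  -1  -1   3   2   2   3   2  -1
    1   2   0   1  -2]]
0.06068977597908211 ((560.66943359375, 42.40464782714844), (190.3667449951172, 282.0869445800781), 12.162074089050293)
```

View pics/topz.png

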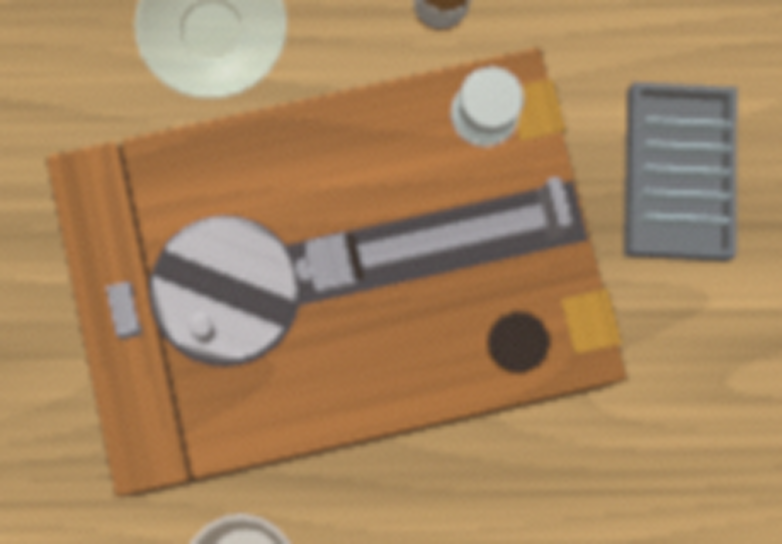

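View pics/sidez.png

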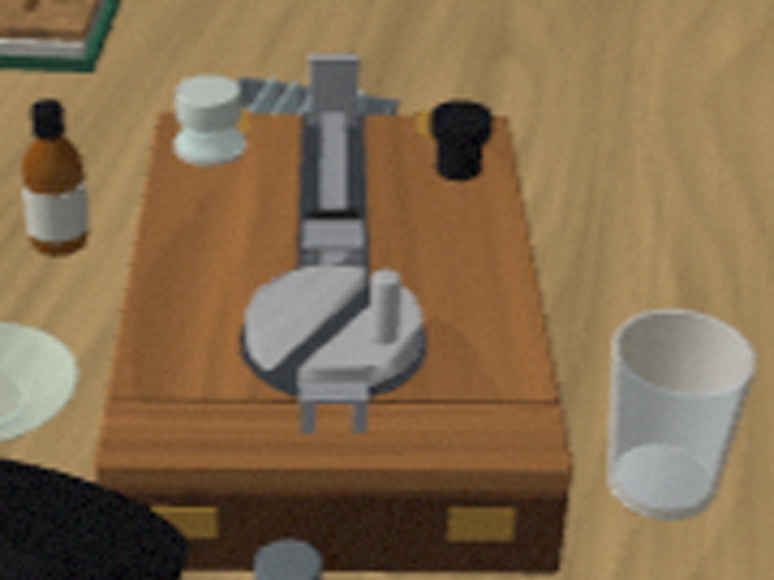

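```bash
python3 - <<'E'
from h import *
c=load("top0"); s=load("side0")
a=np.radians(12.16); O=np.array([.5607,.0424]); ex=np.array([np.cos(a),np.sin(a)]); ey=np.array([-ex[1],ex[0]])
print("disc axis", O+.06*ey, "keeper",O+.114*ey,proj(c,[*(O+.06*ey),.074]),proj(c,[*(O+.114*ey),.078]))
loc=lambda P:np.array([(P[:2]-O)@ex,(P[:2]-O)@ey])*1000
z=lambda u,v:(220+u/3.4,125+v/3.4)
zs=lambda u,v:(245+u/4.3,155+v/4.3)
print("disc c",loc(ray(c,*z(224,289),.074)))
st=ray(c,*z(206,322),.106);print("stud",st,loc(st))
st2=ray(s,*zs(385,276),.106);print("stud side",st2,loc(st2))
p1=ray(c,*z(160,265),.074);p2=ray(c,*z(290,312),.074); print("slot ends",loc(p1),loc(p2))
print("keeper",loc(ray(c,*z(124,309),.078)))
for u,v in((549,182),(565,226)):
  print("plate",loc(ray(c,*z(u,v),.106)))
for u,v in((311,57),(356,57)): print("plate side",loc(ray(s,*zs(u,v),.106)))
print("jar",loc(ray(c,*z(494,98),.096)),"eyep",loc(ray(c,*z(518,342),.092)))
for n,pt,h in(("jar",(209,85),.096),("eyep",(461,113),.092)): print(n,loc(ray(s,*zs(*pt),h)))
P=cloud(c); Q=cloud(s)
for nm,X in(("top",P),("side",Q)):
  L=np.stack([(X[...,:2]-O)@ex,(X[...,:2]-O)@ey,X[...,2]],-1).reshape(-1,3)*1000
  m=(L[:,2]>98)&(L[:,2]<112)&(abs(L[:,0])<70)&(abs(L[:,1])<140); 
  for lo,hi in((-140,-60),(20,110)):
    k=L[m&(L[:,1]>lo)&(L[:,1]<hi)]; print(nm,len(k),k.mean(0),k.min(0),k.max(0))
for nm,lx,hx,ly,hy in(("jar",20,80,-140,-60),("eyep",-80,-20,-140,-60)):
  L=np.stack([(P[...,:2]-O)@ex,(P[...,:2]-O)@ey,P[...,2]],-1).reshape(-1,3)*1000
  k=L[(L[:,2]>85)&(L[:,0]>lx)&(L[:,0]<hx)&(L[:,1]>ly)&(L[:,1]<hy)];print(nm,len(k),k.mean(0),k.min(0),k.max(0))
E
```

```text
disc axis [0.54806146 0.10105379] keeper [0.53668677 0.1538422 ] [285.56603382 208.7262945 ] [255.94289289 215.1109753 ]
disc c [-2.39122352 59.94307271]
stud [0.52445649 0.10785772 0.106     ] [-21.6421552   71.62347979]
stud side [0.5240426  0.11306485 0.106     ] [-20.94991273  76.80095638]
slot ends [17.80242672 90.29909003] [-22.19870691  28.59581922]
keeper [ -1.57236187 113.36469624]
plate [   9.55446779 -115.6310422 ]
plate [ -14.5587639  -117.86861076]
plate side [  10.93042919 -113.84899947]
plate side [ -12.11923669 -114.31123589]
jar [  61.4945559  -100.79985473] eyep [-65.92776123 -82.0177433 ]
jar [  62.65248137 -101.41292315]
eyep [-64.45558176 -82.20489777]
top 89 [  11.88643946 -113.66205852  103.8789862 ] [ -13.3236826  -121.04823865   98.07544377] [ 68.45738318 -85.86090978 109.43008083]
top 39 [-21.70942237  75.62812505 105.70767886] [-27.37589026  70.23725385  98.60889203] [-16.18246786  81.50206546 108.67214888]
side 49 [   2.13085734 -116.08823682  102.54290645] [ -10.52569528 -123.12879394   98.00021445] [  13.88041997 -112.08094791  106.67668294]
side 40 [-20.10750529  77.58202261 103.31153743] [-25.53393071  71.5096132   98.13764536] [-14.75657534  83.64695836 107.02621457]
jar 285 [ 62.21815964 -98.24964058  95.78537555] [  46.93652684 -115.80993017   85.02238131] [ 79.55688397 -82.65016895 100.38389337]
eyep 257 [-64.79949054 -81.66886223  92.27481627] [-79.78417859 -97.42152442  85.55099566] [-48.95122208 -66.31357299  95.65848423]
```

Measured in the case frame, with the case yaw at 12.2° and its centre at (0.561, 0.042):
- **Stud:** about (-21, 76) mm, so the disc is at about 2.5 rad. It needs roughly +0.6 rad, pushing the stud towards case -y.
- **Plate:** about y = -115 mm.
- **Size checks:** the 190 x 281 mm outline, the 26 mm stud radius and the heights all agree with the given values.

First I'll move over the keeper side with the gripper shut.

```bash
python3 -m pendant '[{"grip":1,"dp":[-3.3,-1.86,0],"roll":0},{"grip":1,"dp":[-3.3,-1.86,0],"roll":0},{"grip":1,"dp":[-3.3,-1.86,0],"roll":0},{"grip":1,"dp":[-3.3,-1.86,0],"roll":0},{"grip":1,"dp":[-3.3,-1.86,0],"roll":0},{"grip":1,"dp":[-3.3,-1.86,0],"roll":0},{"grip":1,"dp":[-3.3,-1.86,0],"roll":0},{"grip":1,"dp":[-3.3,-1.86,0],"roll":0},{"grip":1,"dp":[-3.3,-1.86,0],"roll":0},{"grip":1,"dp":[-3.3,-1.86,0],"roll":0},{"grip":1,"dp":[-3.3,-1.86,0],"roll":0},{"grip":1,"dp":[-3.3,-1.86,0],"roll":0},{"grip":1,"dp":[-3.3,-1.86,0],"roll":0},{"grip":1,"dp":[-3.3,-1.86,0],"roll":0}]'
python3 -m pendant '[{"grip":1,"dp":[0,0,0],"roll":7.9},{"grip":1,"dp":[0,0,0],"roll":7.9},{"grip":1,"dp":[0,0,0],"roll":7.9},{"grip":1,"dp":[0,0,0],"roll":7.9},{"grip":1,"dp":[0,0,0],"roll":7.9},{"grip":1,"dp":[0,0,0],"roll":7.9},{"grip":1,"dp":[0,0,0],"roll":7.9},{"grip":1,"dp":[0,0,0],"roll":7.9},{"grip":1,"dp":[0,0,0],"roll":0}]'
cat >> h.py <<'E'
a=np.radians(12.16); O=np.array([.5607,.0424]); ex=np.array([np.cos(a),np.sin(a)]); ey=np.array([-ex[1],ex[0]])
loc=lambda P:np.array([(np.asarray(P)[:2]-O)@ex,(np.asarray(P)[:2]-O)@ey])*1000
def stat(s):
    r=R.from_quat(s["tool_rot"]).as_matrix()
    print("t",round(s["time_s"],2),"tcp loc",loc(s["tcp_pos"]).round(1),"z",round(s["tcp_pos"][2]*1000,1),"toolx in case deg",np.degrees(np.arctan2(r[:2,0]@ey,r[:2,0]@ex)).round(2),"F case",np.round([s["wrist_force"][:2]@ex,s["wrist_force"][:2]@ey,s["wrist_force"][2]],1),"open",round(s["opening"],4),"q6",s["q"][5].round(2), "tz",r[:,2].round(3))
E
python3 - <<'E'
from h import *
from bench import arm
stat(arm.sense())
for n in("wrist","top"):
    c=arm.capture(n); np.savez(n+"1.npz",**c); cv2.imwrite(f"pics/{n}1.png",c["pixels"][:,:,::-1])
E
```

```text
time_s: 1.55
tcp_pos: [0.5143, 0.1399, 0.1954]
tool_rot: [0.126, 0.992, -0.0, -0.0]
wrist_force: [0.9, 0.3, 0.7]
opening: -0.0002
time_s: 2.45
tcp_pos: [0.5133, 0.1411, 0.1954]
tool_rot: [0.627, 0.779, -0.0, -0.0]
wrist_force: [0.3, 0.0, -0.1]
opening: -0.0003
t 2.45 tcp loc [-25.6 106.5] z 195.4 toolx in case deg 90.14 F case [ 0.3 -0.  -0.1] open -0.0003 q6 -0.17 tz [-0. -0. -1.]
```

View pics/wrist1.png

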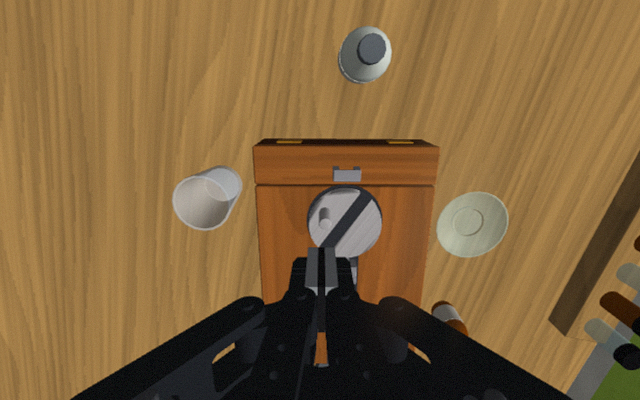

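View pics/top1.png

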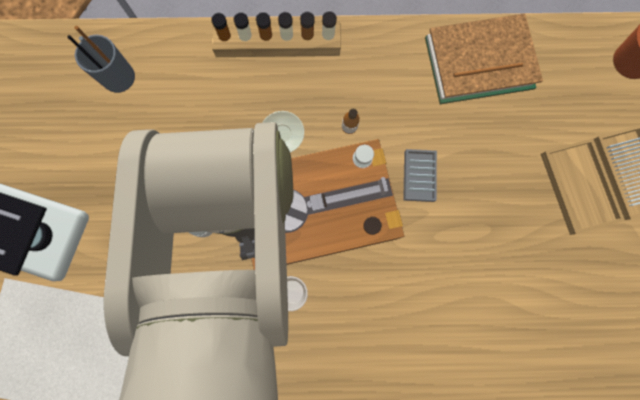

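The wrist view shows the shut tips at about (322,250), the stud top at about (325,213) and the slot running diagonally across the disc. The tips look clear for the descent. I'll cross-check the stud and the case from this view.

```bash
python3 - <<'E'
from h import *
from bench import arm
s=arm.sense(); c=load("wrist1"); T=np.eye(4); T[:3,:3]=R.from_quat(s["tool_rot"]).as_matrix(); T[:3,3]=s["tcp_pos"]
M=T@c["tool_from_camera"]
def wr(u,v,z):
    d=M[:3,:3]@np.array([(u-c["cx"])/c["fx"],(v-c["cy"])/c["fy"],1]); return M[:3,3]+d*(z-M[2,3])/d[2]
im=c["pixels"][:,:,::-1]
cv2.imwrite("pics/wz1.png",cv2.resize(im[130:310,240:450],None,fx=3.3,fy=3.3,interpolation=cv2.INTER_CUBIC))
for n,u,v,h in(("corner",253,146,.06),("corner",437,146,.06),("disc c",344.5,222,.074),("stud",325,213,.106),("keeper",347,174,.078)): print(n,loc(wr(u,v,h)))
z=c["z_map"]; v,u=np.mgrid[:400,:640]
p=np.stack([(u-c["cx"])/c["fx"]*z,(v-c["cy"])/c["fy"]*z,z],-1)@M[:3,:3].T+M[:3,3]
L=np.stack([(p[...,:2]-O)@ex*1000,(p[...,:2]-O)@ey*1000,p[...,2]*1000],-1)
m=(z>0)&(L[...,2]>95)&(L[...,2]<112)&(abs(L[...,0])<60)&(L[...,1]>30)&(L[...,1]<100);m[245:]=0
print(m.sum(),L[m].mean(0),L[m].min(0),L[m].max(0))
m=(z>0)&(abs(L[...,2]-74)<4)&(abs(L[...,0])<45)&(L[...,1]>15)&(L[...,1]<105);m[245:]=0
print(cv2.minEnclosingCircle(L[m][:,:2].astype(np.float32)))
f=(z>0)&(L[...,2]>150)&(v<300)&(abs(u-320)<60); print("finger tips row", np.where(f)[0].min()); r=np.where(f[262])[0]; print(r.min(),r.max(),L[262,r.min()],L[262,r.max()])
E
```

```text
corner [-94.38011048 139.18318752]
corner [ 89.75502939 140.35217585]
disc c [-1.45886272 63.38494189]
stud [-22.26141697  85.55528959]
keeper [ -0.88985652 115.46331875]
159 [-22.9193978   76.41926672 103.91519467] [-28.72879243  69.34385835  95.21843687] [-17.2746311   80.89547246 107.4073092 ]
((-1.5488051176071167, 60.26686477661133), 38.014732360839844)
finger tips row 247
292 349 [-39.64049537 113.66409241 243.46820666] [-12.71718853 113.36116258 242.62457774]
```

View pics/wz1.png

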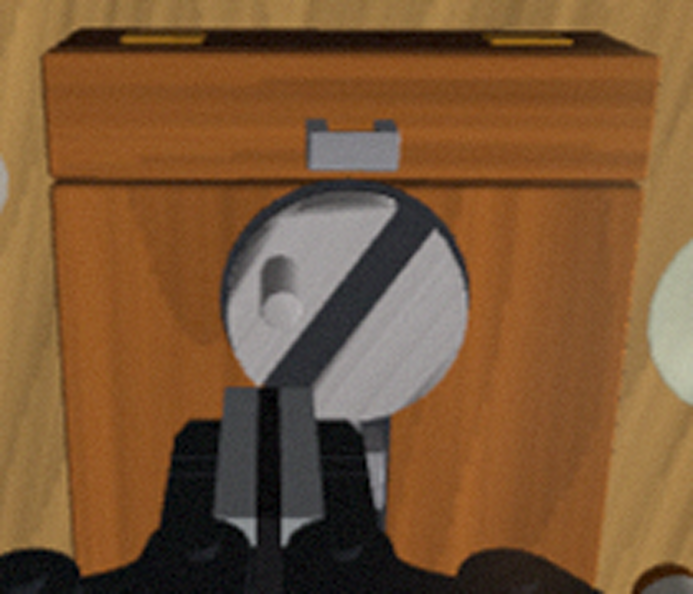

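The wrist view agrees: disc centre (-1.5, 60.3) and stud (-22.5, 76.4), about 142°, so some 38° of turn is needed. I'll descend on the keeper side of the stud to z = 88 mm, which is 10 mm above the keeper.

```bash
python3 -m pendant '[{"grip":1,"dp":[0,0,2.2],"roll":0},{"grip":1,"dp":[0,0,2.2],"roll":0},{"grip":1,"dp":[0,0,2.2],"roll":0},{"grip":1,"dp":[0,0,2.2],"roll":0},{"grip":1,"dp":[0,0,1.9],"roll":0},{"grip":1,"dp":[0,0,0],"roll":0},{"grip":1,"dp":[0,0,0],"roll":0}]'
python3 -m pendant '[{"grip":1,"dp":[-0.5,0,0],"roll":0},{"grip":1,"dp":[-0.4,0,0],"roll":0},{"grip":1,"dp":[-0.3,0,0],"roll":0},{"grip":1,"dp":[-0.3,0,0],"roll":0},{"grip":1,"dp":[0,0,0],"roll":0}]'
python3 - <<'E'
from h import *
from bench import arm
stat(arm.sense())
c=arm.capture("side"); np.savez("side2.npz",**c); cv2.imwrite("pics/side2.png",cv2.resize(c["pixels"][130:310,220:440,::-1],None,fx=3.3,fy=3.3,interpolation=cv2.INTER_CUBIC))
E
```

```text
time_s: 3.25
tcp_pos: [0.5136, 0.1412, 0.0891]
tool_rot: [0.626, 0.78, 0.0, 0.0]
wrist_force: [-1.0, 0.5, 1.0]
opening: 0.0001
time_s: 3.75
tcp_pos: [0.5168, 0.1261, 0.0888]
tool_rot: [0.627, 0.779, 0.0, 0.0]
wrist_force: [-0.9, 1.0, -0.5]
opening: 0.0003
t 3.75 tcp loc [-25.3  91.1] z 88.8 toolx in case deg 90.19 F case [-0.7  1.2 -0.5] open 0.0003 q6 -0.2 tz [ 0. -0. -1.]
```

View pics/side2.png

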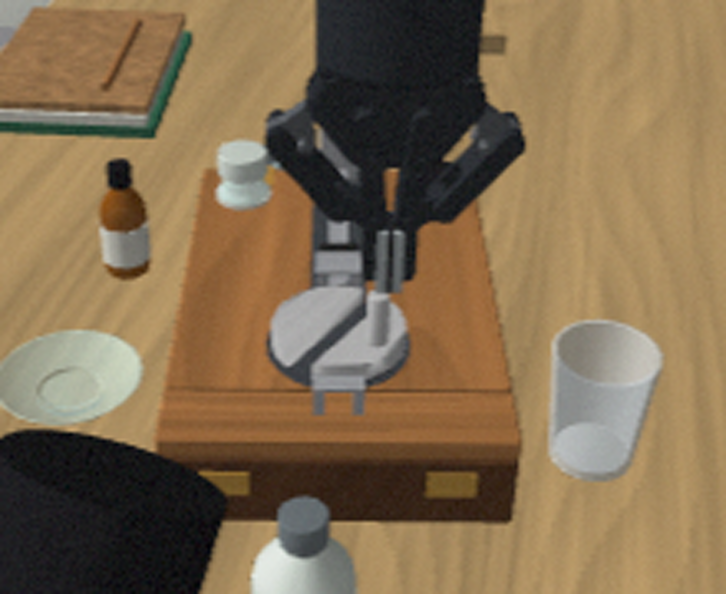

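```bash
python3 - <<'E'
from h import *
from bench import arm
s=arm.sense(); c=load("side2"); stat(s)
p=proj(c,s["tcp_pos"]); print(p,(p-[220,130])*3.3)
Q=cloud(c); L=np.stack([(Q[...,:2]-O)@ex*1000,(Q[...,:2]-O)@ey*1000,Q[...,2]*1000],-1)
for v in range(196,232,2): print(v,[L[v,u].round().astype(int).tolist() for u in (333,336,339,342)])
E
```

```text
t 3.8 tcp loc [-25.4  91.3] z 88.7 toolx in case deg 90.2 F case [ 0.1 -0.2  0.1] open 0.0 q6 -0.2 tz [ 0. -0. -1.]
[337.01068541 232.01632668] [386.13526185 336.65387805]
196 [[-16, 103, 171], [-21, 102, 170], [-26, 98, 168], [-30, 102, 171]]
198 [[-16, 106, 169], [-21, 103, 167], [-26, 98, 164], [-30, 105, 168]]
200 [[-16, 104, 164], [-21, 100, 161], [-26, 101, 162], [-30, 104, 164]]
202 [[-16, 99, 156], [-21, 101, 158], [-26, 101, 158], [-31, 97, 155]]
204 [[-16, 97, 151], [-21, 102, 155], [-26, 101, 155], [-31, 97, 152]]
206 [[-16, 98, 148], [-21, 101, 150], [-26, 101, 150], [-31, 98, 148]]
208 [[-17, 99, 145], [-21, 101, 146], [-26, 100, 146], [-32, 98, 144]]
210 [[-17, 99, 141], [-21, 102, 143], [-26, 102, 143], [-32, 98, 140]]
212 [[-17, 96, 135], [-22, 102, 139], [-27, 102, 139], [-32, 99, 137]]
214 [[-17, 97, 131], [-22, 102, 135], [-27, 102, 135], [-32, 99, 133]]
216 [[-17, 101, 130], [-22, 102, 131], [-27, 102, 131], [-40, 3, 60]]
218 [[-17, 101, 126], [-22, 101, 126], [-27, 101, 126], [-39, 9, 60]]
220 [[-18, 78, 105], [-24, 78, 105], [-33, 14, 58], [-39, 14, 59]]
222 [[-18, 80, 102], [-24, 78, 101], [-33, 22, 60], [-39, 21, 59]]
224 [[-18, 81, 98], [-24, 80, 98], [-31, 45, 72], [-39, 28, 59]]
226 [[-19, 80, 93], [-24, 79, 92], [-31, 54, 74], [-38, 36, 61]]
228 [[-19, 80, 89], [-24, 78, 87], [-31, 61, 74], [-36, 60, 74]]
230 [[-19, 79, 84], [-24, 79, 84], [-30, 67, 74], [-36, 66, 74]]
```

```bash
python3 - <<'E'
from h import *
from bench import arm
for nm in ("wrist0","wrist1"):
    c=load(nm); M=c["tool_from_camera"]; z=c["z_map"]; v,u=np.mgrid[:400,:640]
    p=np.stack([(u-c["cx"])/c["fx"]*z,(v-c["cy"])/c["fy"]*z,z],-1)@M[:3,:3].T+M[:3,3]
    p=(p*1000).round().astype(int)
    for vv,uu in (((262,220),(266,218),(275,214),(285,208)) if nm=="wrist0" else ((248,315),(250,315),(252,315),(256,315),(262,315),(270,312),(280,312),(288,312))): print(nm,vv,uu,p[vv,uu])
s=arm.sense(); stat(s)
c=arm.capture("wrist"); np.savez("wrist2.npz",**c); cv2.imwrite("pics/wrist2.png",c["pixels"][:,:,::-1])
E
```

```text
wrist0 262 220 [ 12 -46 -55]
wrist0 266 218 [ 11 -46 -58]
wrist0 275 214 [ 11 -45 -65]
wrist0 285 208 [ 11 -45 -72]
wrist1 248 315 [ 11  -3 -40]
wrist1 250 315 [ 11  -3 -43]
wrist1 252 315 [ 11  -3 -45]
wrist1 256 315 [ 11  -3 -50]
wrist1 262 315 [ 11  -3 -54]
wrist1 270 312 [ 11  -4 -61]
wrist1 280 312 [ 11  -4 -69]
wrist1 288 312 [ 10  -4 -72]
t 3.8 tcp loc [-25.4  91.3] z 88.7 toolx in case deg 90.2 F case [ 0.1 -0.2  0.1] open 0.0 q6 -0.2 tz [ 0. -0. -1.]
```

View pics/wrist2.png

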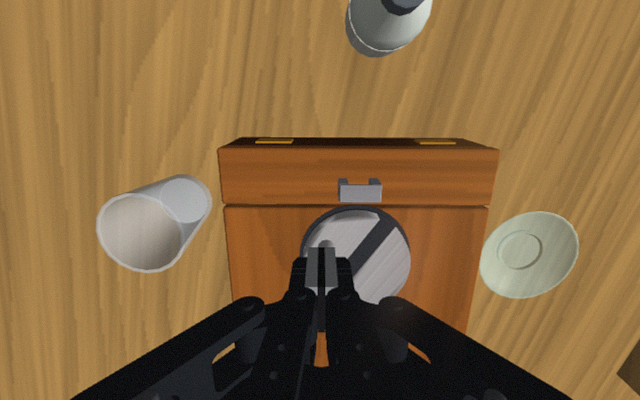

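The measurements contradict the stated tool frame. Wrist depth puts the finger ends at tool z ≈ -38 mm, and side depth has them at about z = 125 mm while the TCP reads 89. So the shut fingers seem to end about 37 mm short of the reported TCP, and the stud (top at 106) hasn't been touched. A gentle sideways test at this height will settle it: full-length fingers would push the stud, short ones would pass over it.

```bash
python3 -m pendant '[{"grip":1,"dp":[-0.3,0,0],"roll":0},{"grip":1,"dp":[-0.3,0,0],"roll":0},{"grip":1,"dp":[-0.3,0,0],"roll":0},{"grip":1,"dp":[0,0,0],"roll":0}]'
python3 - <<'E'
from h import *
from bench import arm
stat(arm.sense())
c=arm.capture("side"); np.savez("side3.npz",**c); cv2.imwrite("pics/side3.png",cv2.resize(c["pixels"][130:310,220:440,::-1],None,fx=3.3,fy=3.3,interpolation=cv2.INTER_CUBIC))
E
```

```text
time_s: 4.25
tcp_pos: [0.5186, 0.1173, 0.0886]
tool_rot: [0.627, 0.779, -0.0, 0.0]
wrist_force: [0.3, 1.0, -0.3]
opening: 0.0003
t 4.25 tcp loc [-25.4  82.1] z 88.6 toolx in case deg 90.19 F case [ 0.5  0.9 -0.3] open 0.0003 q6 -0.21 tz [-0. -0. -1.]
```

View pics/side3.png

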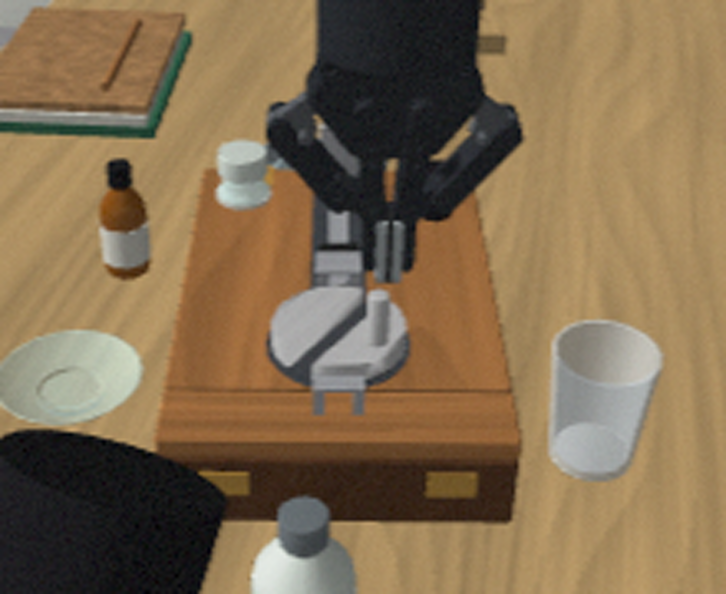

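The stud didn't move and the force stayed near 1 N, so the fingers do end about 37 mm behind the reported TCP. From here on true tip z = TCP z - (-37 mm). I'll back up to y = 104, descend to a true tip height of about 90 mm, and confirm with the side depth.

```bash
python3 -m pendant '[{"grip":1,"dp":[1.1,0,0],"roll":0},{"grip":1,"dp":[1.1,0,0],"roll":0},{"grip":1,"dp":[0,0,0],"roll":0},{"grip":1,"dp":[0,0,1],"roll":0},{"grip":1,"dp":[0,0,1],"roll":0},{"grip":1,"dp":[0,0,0.9],"roll":0},{"grip":1,"dp":[0,0,0.6],"roll":0},{"grip":1,"dp":[0,0,0],"roll":0}]'
cat > look.py <<'E'
import sys
from h import *
from bench import arm
n=sys.argv[1]; stat(arm.sense())
c=arm.capture("side"); np.savez(f"side{n}.npz",**c); cv2.imwrite(f"pics/side{n}.png",cv2.resize(c["pixels"][130:310,220:440,::-1],None,fx=3.3,fy=3.3,interpolation=cv2.INTER_CUBIC))
E
python3 look.py 4; python3 - <<'E'
from h import *
c=load("side4");Q=cloud(c); L=np.stack([(Q[...,:2]-O)@ex*1000,(Q[...,:2]-O)@ey*1000,Q[...,2]*1000],-1)
m=(L[...,1]>105)&(L[...,1]<125)&(L[...,2]>82)&(L[...,2]<140)&(abs(L[...,0]+25)<30)
print(m.sum(),L[m].min(0),L[m].max(0),np.sort(L[m][:,2])[:12])
E
```

```text
time_s: 5.1
tcp_pos: [0.5132, 0.139, 0.0525]
tool_rot: [0.627, 0.779, -0.001, -0.001]
wrist_force: [0.3, 0.3, 0.2]
opening: -0.0001
t 5.1 tcp loc [-26.  104.4] z 52.5 toolx in case deg 90.2 F case [0.4 0.2 0.2] open -0.0001 q6 -0.17 tz [-0.002 -0.    -1.   ]
430 [-54.01706659 105.22587401  91.33892478] [  4.97715333 119.3948436  139.97776267] [91.33892478 91.86247176 91.9969596  92.35926558 92.45389605 92.49048269
 92.62542542 92.83337551 92.98464198 93.53970966 93.6597693  94.0478282 ]
```

View pics/side4.png

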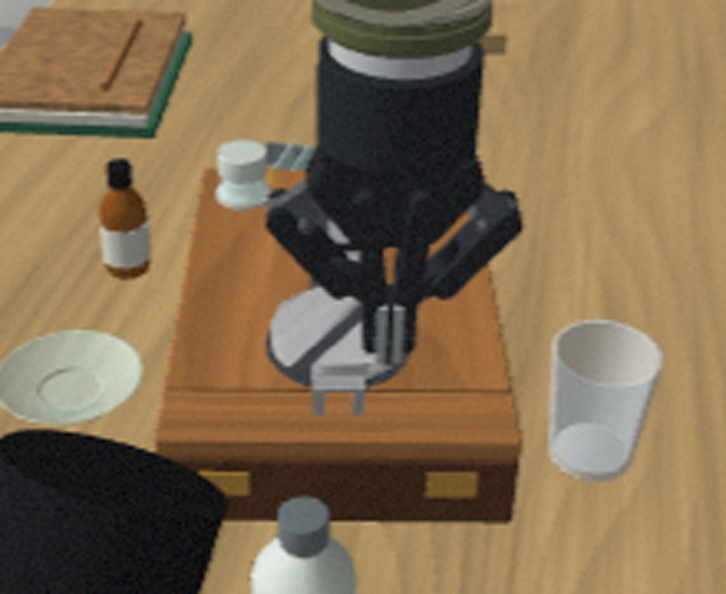

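The side view shows the tips at z ≈ 91 mm on the keeper side, overlapping the stud by about 15 mm. Now I'll push the stud towards case -y in 3 mm steps.

```bash
python3 -m pendant '[{"grip":1,"dp":[-0.4,0,0],"roll":0},{"grip":1,"dp":[-0.3,0,0],"roll":0},{"grip":1,"dp":[-0.3,0,0],"roll":0},{"grip":1,"dp":[-0.3,0,0],"roll":0},{"grip":1,"dp":[-0.3,0,0],"roll":0},{"grip":1,"dp":[0,0,0],"roll":0}]'
python3 look.py 5
```

```text
time_s: 5.75
tcp_pos: [0.5162, 0.1238, 0.0533]
tool_rot: [0.627, 0.779, -0.0, -0.001]
wrist_force: [-3.4, 2.4, 0.2]
opening: -0.0
t 5.75 tcp loc [-26.4  89. ] z 53.3 toolx in case deg 90.19 F case [-2.8  3.1  0.2] open -0.0 q6 -0.2 tz [-0.003  0.001 -1.   ]
```

View pics/side5.png

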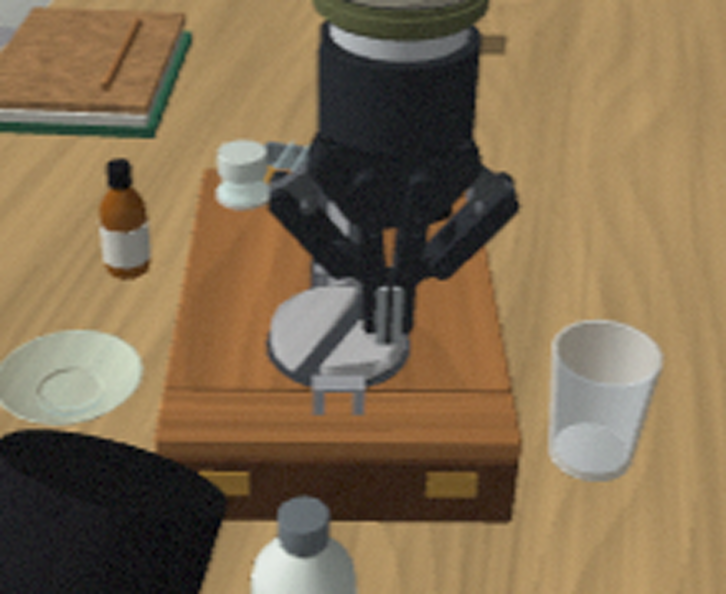

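Contact is made at about 4 N. I'll continue along the stud's arc, -y with a little -x.

```bash
python3 -m pendant '[{"grip":1,"dp":[-0.2,-0.15,0],"roll":0},{"grip":1,"dp":[-0.2,-0.1,0],"roll":0},{"grip":1,"dp":[-0.2,-0.1,0],"roll":0},{"grip":1,"dp":[-0.2,0,0],"roll":0},{"grip":1,"dp":[0,0,0],"roll":0}]'
python3 look.py 6
```

```text
time_s: 6.3
tcp_pos: [0.5152, 0.1149, 0.0534]
tool_rot: [0.627, 0.779, -0.0, -0.0]
wrist_force: [-2.6, 1.9, -1.3]
opening: -0.0003
t 6.3 tcp loc [-29.2  80.5] z 53.4 toolx in case deg 90.2 F case [-2.1  2.4 -1.3] open -0.0003 q6 -0.22 tz [-0.001  0.    -1.   ]
```

View pics/side6.png

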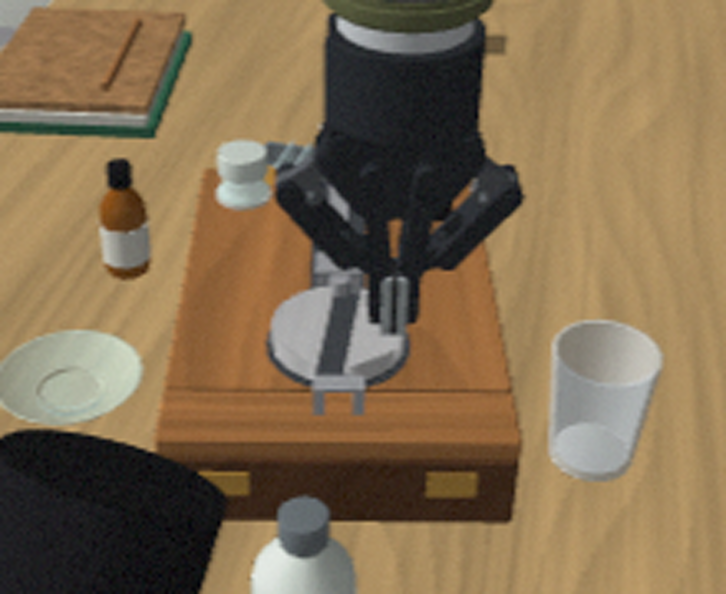

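```bash
cat > slot.py <<'E'
import sys
from h import *
c=load(sys.argv[1]); im=c["pixels"].astype(int); g=im.mean(-1)
Q=cloud(c); v,u=np.mgrid[:400,:640]
Rm,t=pose(c); C=-Rm.T@t
d=np.stack([(u-c["cx"])/c["fx"],(v-c["cy"])/c["fy"],np.ones(u.shape)],-1)@Rm
P=C+d*((.074-C[2])/d[...,2])[...,None]
x=((P[...,:2]-O)@ex)*1000+1.5; y=((P[...,:2]-O)@ey)*1000-60
m=(x**2+y**2<33**2)&(g<95)&(x>-17)
m=m.astype(np.uint8); k,l,st,ce=cv2.connectedComponentsWithStats(m); i=1+np.argmax(st[1:,4])
X=np.stack([x[l==i],y[l==i]],-1).astype(np.float32)
vx,vy,x0,y0=cv2.fitLine(X,cv2.DIST_L2,0,.01,.01).ravel(); vx,vy=(vx,vy) if vy>0 else (-vx,-vy)
print("slot px",len(X),"centre",x0,y0,"angle from bolt line rad (+ = ccw)",np.arctan2(-vx,vy))
E
python3 slot.py side6; python3 slot.py side0; python3 slot.py top0
```

```text
slot px 151 centre 1.086115 1.6575236 angle from bolt line rad (+ = ccw) -0.144348
slot px 79 centre 0.9622551 4.8151393 angle from bolt line rad (+ = ccw) -0.569336
slot px 228 centre 0.9556179 1.1282369 angle from bolt line rad (+ = ccw) -0.5795776
```

About 0.14 rad is left, some 3.7 mm at the stud.

```bash
python3 -m pendant '[{"grip":1,"dp":[-0.2,0,0],"roll":0},{"grip":1,"dp":[-0.15,0,0],"roll":0},{"grip":1,"dp":[0,0,0],"roll":0}]'
python3 look.py 7; python3 slot.py side7
```

```text
time_s: 6.65
tcp_pos: [0.5165, 0.1114, 0.0536]
tool_rot: [0.627, 0.779, 0.0, 0.0]
wrist_force: [-1.0, 1.6, -0.5]
opening: 0.0
t 6.65 tcp loc [-28.7  76.7] z 53.6 toolx in case deg 90.21 F case [-0.6  1.8 -0.5] open 0.0 q6 -0.23 tz [ 0. -0. -1.]
slot px 163 centre 1.5577676 3.533305 angle from bolt line rad (+ = ccw) -0.012204603
```

View pics/side7.png

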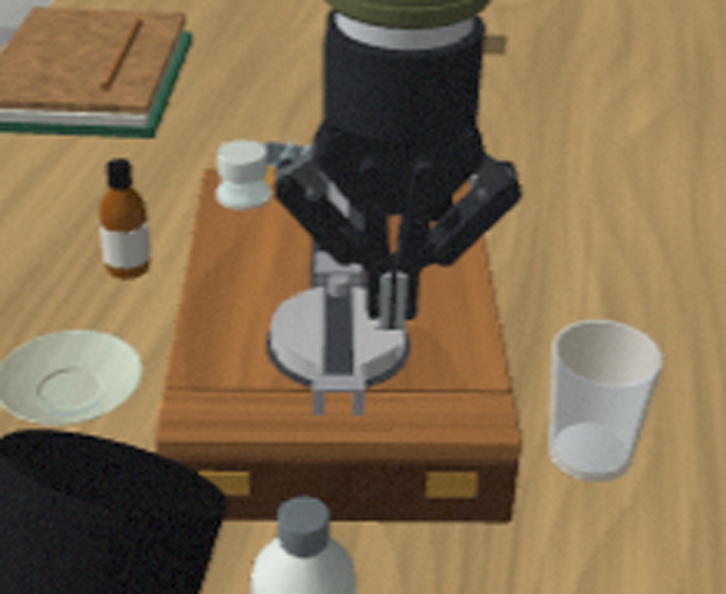

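The slot is in line (-0.012 rad) and the picture shows it straight with the keeper. I'll back off, lift clear, and go over the top to behind the push plate.

```bash
python3 -m pendant '[{"grip":1,"dp":[0.5,0,0],"roll":0},{"grip":1,"dp":[0.7,0,0],"roll":0},{"grip":1,"dp":[0,0,-1.5],"roll":0},{"grip":1,"dp":[0,0,-2],"roll":0},{"grip":1,"dp":[0,0,-2],"roll":0},{"grip":1,"dp":[0,0,0],"roll":0},{"grip":1,"dp":[-2.9,0.34,0],"roll":0},{"grip":1,"dp":[-2.9,0.34,0],"roll":0},{"grip":1,"dp":[-2.9,0.34,0],"roll":0},{"grip":1,"dp":[-2.9,0.34,0],"roll":0},{"grip":1,"dp":[-2.9,0.34,0],"roll":0},{"grip":1,"dp":[-2.9,0.34,0],"roll":0},{"grip":1,"dp":[-2.9,0.34,0],"roll":0},{"grip":1,"dp":[-2.9,0.34,0],"roll":0},{"grip":1,"dp":[0,0,0],"roll":0},{"grip":1,"dp":[0,0,0],"roll":0}]'
python3 look.py 8; python3 slot.py side8; python3 - <<'E'
from h import *
from bench import arm
s=arm.sense();c=arm.capture("wrist"); np.savez("wrist8.npz",**c); cv2.imwrite("pics/wrist8.png",c["pixels"][:,:,::-1])
T=np.eye(4); T[:3,:3]=R.from_quat(s["tool_rot"]).as_matrix(); T[:3,3]=s["tcp_pos"]; M=T@c["tool_from_camera"]
z=c["z_map"]; v,u=np.mgrid[:400,:640]
p=np.stack([(u-c["cx"])/c["fx"]*z,(v-c["cy"])/c["fy"]*z,z],-1)@M[:3,:3].T+M[:3,3]
L=np.stack([(p[...,:2]-O)@ex*1000,(p[...,:2]-O)@ey*1000,p[...,2]*1000],-1)
m=(z>0)&(L[...,2]>100)&(L[...,2]<112)&(abs(L[...,0])<30)&(L[...,1]>-135)&(L[...,1]<-90)
k=L[m];print("plate",len(k),k.mean(0),k.min(0),k.max(0))
E
```

```text
time_s: 8.3
tcp_pos: [0.5896, -0.0972, 0.1075]
tool_rot: [0.627, 0.779, -0.0, -0.001]
wrist_force: [-0.7, 0.5, 0.1]
opening: -0.0003
t 8.3 tcp loc [  -1.1 -142.6] z 107.5 toolx in case deg 90.18 F case [-0.6  0.6  0.1] open -0.0003 q6 -0.57 tz [-0.001  0.001 -1.   ]
slot px 163 centre 1.5577676 3.533305 angle from bolt line rad (+ = ccw) -0.012204603
plate 529 [  -1.86779392 -118.03780081  104.91148765] [ -14.48161217 -121.99179107  100.09228741] [  10.76712308 -115.20816533  107.12357109]
```

View pics/side8.png

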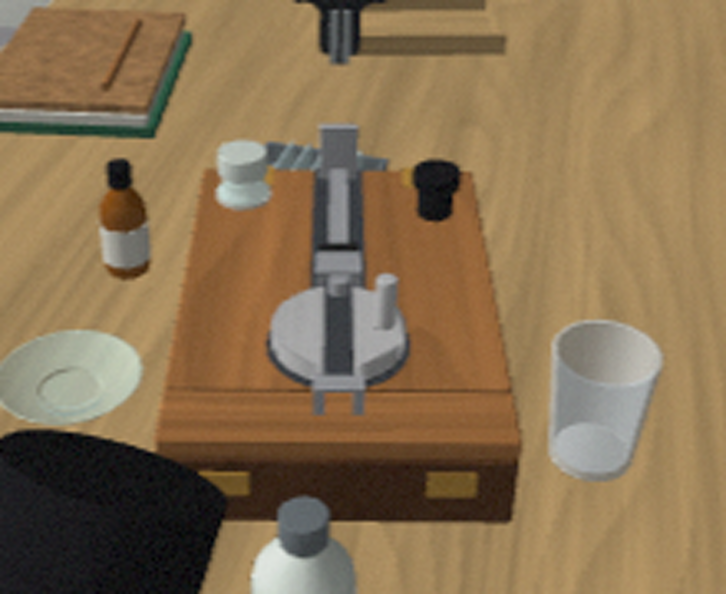

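View pics/wrist8.png

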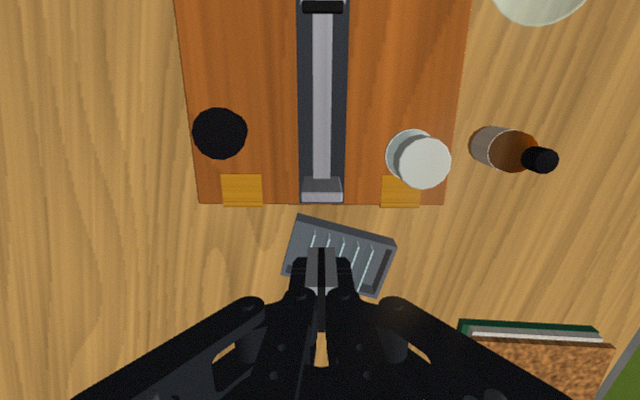

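The side view shows the plate top at (338,128), with the slot in line and the nose just short of the disc. The wrist view shows the fingers centred behind the plate, with the jar and eyepiece well to the sides. The plate's back face is at y ≈ -121, about 10 mm ahead of the fingers. I'll descend and begin the push.

```bash
python3 -m pendant '[{"grip":1,"dp":[0,0,2],"roll":0},{"grip":1,"dp":[0,0,2],"roll":0},{"grip":1,"dp":[0,0,1.5],"roll":0},{"grip":1,"dp":[0,0,0],"roll":0},{"grip":1,"dp":[0.4,0,0],"roll":0},{"grip":1,"dp":[0.3,0,0],"roll":0},{"grip":1,"dp":[0.2,0,0],"roll":0},{"grip":1,"dp":[0.2,0,0],"roll":0},{"grip":1,"dp":[0.2,0,0],"roll":0},{"grip":1,"dp":[0.2,0,0],"roll":0},{"grip":1,"dp":[0.2,0,0],"roll":0},{"grip":1,"dp":[0.2,0,0],"roll":0},{"grip":1,"dp":[0.2,0,0],"roll":0}]'
python3 look.py 9; python3 slot.py side9
```

```text
time_s: 9.7
tcp_pos: [0.5855, -0.0769, 0.0536]
tool_rot: [0.627, 0.779, 0.0, 0.0]
wrist_force: [1.4, -1.9, 1.3]
opening: -0.0001
t 9.7 tcp loc [  -0.9 -121.8] z 53.6 toolx in case deg 90.21 F case [ 1.  -2.1  1.3] open -0.0001 q6 -0.54 tz [ 0. -0. -1.]
slot px 146 centre 1.3675144 6.773739 angle from bolt line rad (+ = ccw) -0.038088396
```

View pics/side9.png

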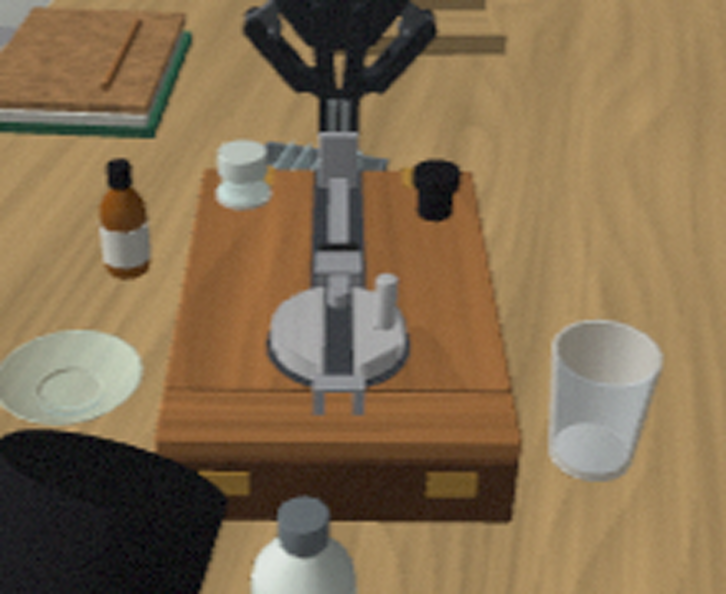

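The bolt is moving at about 2 N and its nose is entering the slot at (338,292). I'll continue in 3 mm steps.

```bash
python3 -m pendant '[{"grip":1,"dp":[0.25,0,0],"roll":0},{"grip":1,"dp":[0.25,0,0],"roll":0},{"grip":1,"dp":[0.25,0,0],"roll":0},{"grip":1,"dp":[0.25,0,0],"roll":0},{"grip":1,"dp":[0.25,0,0],"roll":0},{"grip":1,"dp":[0.25,0,0],"roll":0}]'
python3 look.py 10
python3 -m pendant '[{"grip":1,"dp":[0.3,0,0],"roll":0},{"grip":1,"dp":[0.3,0,0],"roll":0},{"grip":1,"dp":[0.3,0,0],"roll":0},{"grip":1,"dp":[0.3,0,0],"roll":0},{"grip":1,"dp":[0.3,0,0],"roll":0},{"grip":1,"dp":[0.3,0,0],"roll":0},{"grip":1,"dp":[0.3,0,0],"roll":0},{"grip":1,"dp":[0.3,0,0],"roll":0}]'
python3 look.py 11
```

```text
time_s: 10.35
tcp_pos: [0.5823, -0.0621, 0.0536]
tool_rot: [0.627, 0.779, 0.0, 0.0]
wrist_force: [1.7, -1.5, 1.6]
opening: 0.0001
t 10.35 tcp loc [  -0.9 -106.7] z 53.6 toolx in case deg 90.21 F case [ 1.4 -1.9  1.6] open 0.0001 q6 -0.52 tz [ 0. -0. -1.]
time_s: 11.2
tcp_pos: [0.5771, -0.0386, 0.0536]
tool_rot: [0.627, 0.779, 0.0, -0.0]
wrist_force: [2.2, -2.2, -0.3]
opening: 0.0
t 11.2 tcp loc [ -1.1 -82.6] z 53.6 toolx in case deg 90.21 F case [ 1.7 -2.7 -0.3] open 0.0 q6 -0.49 tz [-0.  0. -1.]
```

View pics/side11.png

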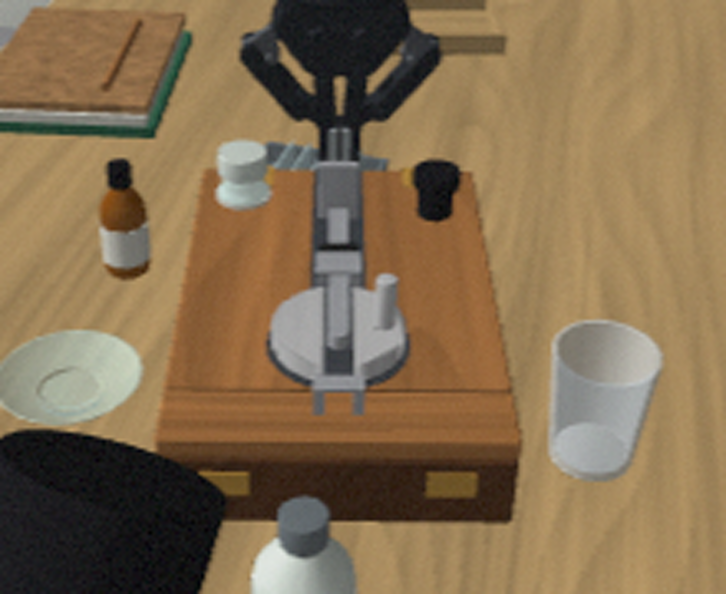

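The nose is mid-disc at (340,343) and the force is 2–3 N. Continuing.

```bash
python3 -m pendant '[{"grip":1,"dp":[0.3,0,0],"roll":0},{"grip":1,"dp":[0.3,0,0],"roll":0},{"grip":1,"dp":[0.3,0,0],"roll":0},{"grip":1,"dp":[0.3,0,0],"roll":0},{"grip":1,"dp":[0.3,0,0],"roll":0},{"grip":1,"dp":[0.3,0,0],"roll":0},{"grip":1,"dp":[0.3,0,0],"roll":0},{"grip":1,"dp":[0.3,0,0],"roll":0}]'
python3 look.py 12
python3 -m pendant '[{"grip":1,"dp":[0.3,0,0],"roll":0},{"grip":1,"dp":[0.3,0,0],"roll":0},{"grip":1,"dp":[0.3,0,0],"roll":0},{"grip":1,"dp":[0.3,0,0],"roll":0},{"grip":1,"dp":[0.25,0,0],"roll":0},{"grip":1,"dp":[0.25,0,0],"roll":0},{"grip":1,"dp":[0.2,0,0],"roll":0}]'
python3 look.py 13
```

```text
time_s: 12.05
tcp_pos: [0.5719, -0.0152, 0.0536]
tool_rot: [0.627, 0.779, -0.0, 0.0]
wrist_force: [1.7, -2.5, -0.4]
opening: -0.0003
t 12.05 tcp loc [ -1.1 -58.6] z 53.6 toolx in case deg 90.22 F case [ 1.1 -2.8 -0.4] open -0.0003 q6 -0.45 tz [-0. -0. -1.]
time_s: 12.8
tcp_pos: [0.5679, 0.0033, 0.0536]
tool_rot: [0.627, 0.779, 0.0, 0.0]
wrist_force: [1.2, -1.3, -0.3]
opening: 0.0005
t 12.8 tcp loc [ -1.2 -39.7] z 53.6 toolx in case deg 90.22 F case [ 0.9 -1.5 -0.3] open 0.0005 q6 -0.42 tz [ 0. -0. -1.]
```

View pics/side13.png

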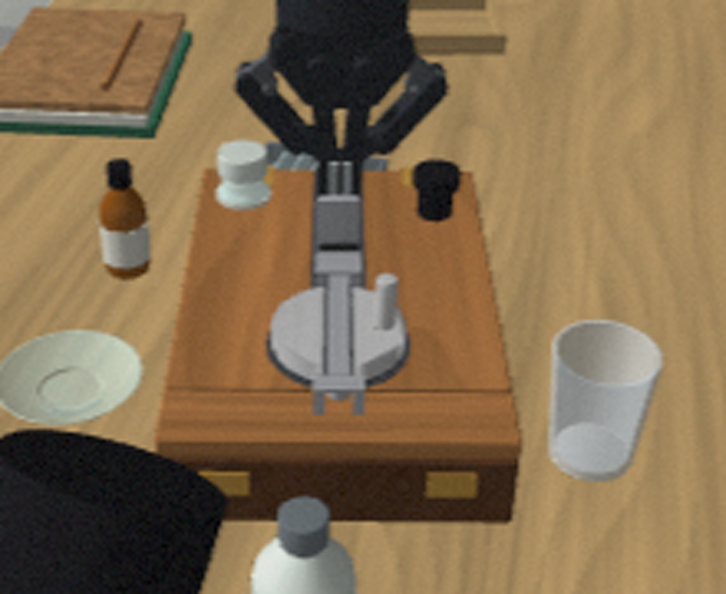

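The nose has reached the keeper and shows at (340,397). I'll take smaller steps now and watch the force for the rubber stop.

```bash
python3 -m pendant '[{"grip":1,"dp":[0.15,0,0],"roll":0},{"grip":1,"dp":[0.15,0,0],"roll":0},{"grip":1,"dp":[0.1,0,0],"roll":0},{"grip":1,"dp":[0.1,0,0],"roll":0},{"grip":1,"dp":[0.1,0,0],"roll":0}]'
python3 look.py 14
python3 -m pendant '[{"grip":1,"dp":[0.1,0,0],"roll":0},{"grip":1,"dp":[0.1,0,0],"roll":0}]'
python3 look.py 15
python3 -m pendant '[{"grip":1,"dp":[0.1,0,0],"roll":0}]'
python3 look.py 16
```

```text
time_s: 13.35
tcp_pos: [0.5666, 0.009, 0.0536]
tool_rot: [0.627, 0.779, -0.0, -0.0]
wrist_force: [1.2, -0.9, 1.0]
opening: -0.0002
t 13.35 tcp loc [ -1.3 -33.9] z 53.6 toolx in case deg 90.21 F case [ 1.  -1.2  1. ] open -0.0002 q6 -0.41 tz [-0. -0. -1.]
time_s: 13.6
tcp_pos: [0.5662, 0.0109, 0.0536]
tool_rot: [0.627, 0.779, -0.0, 0.0]
wrist_force: [0.8, -2.6, -0.5]
opening: -0.0002
t 13.6 tcp loc [ -1.3 -31.9] z 53.6 toolx in case deg 90.21 F case [ 0.2 -2.7 -0.5] open -0.0002 q6 -0.4 tz [ 0. -0. -1.]
time_s: 13.75
tcp_pos: [0.5661, 0.0115, 0.0536]
tool_rot: [0.627, 0.779, -0.0, 0.0]
wrist_force: [1.8, -5.9, -0.3]
opening: -0.0
t 13.75 tcp loc [ -1.2 -31.4] z 53.6 toolx in case deg 90.22 F case [ 0.5 -6.1 -0.3] open -0.0 q6 -0.4 tz [ 0.    -0.001 -1.   ]
```

The force is rising, so the buffer has been reached. I'll press a little more in 0.5 mm steps, staying below the 16 N at which the case starts to slide.

```bash
python3 -m pendant '[{"grip":1,"dp":[0.05,0,0],"roll":0},{"grip":1,"dp":[0,0,0],"roll":0}]'
python3 look.py 17
python3 -m pendant '[{"grip":1,"dp":[0.05,0,0],"roll":0},{"grip":1,"dp":[0,0,0],"roll":0},{"grip":1,"dp":[0,0,0],"roll":0}]'
python3 look.py 18; python3 slot.py side18;  python3 - <<'E'
from h import *
c=load("side18");Q=cloud(c); L=np.stack([(Q[...,:2]-O)@ex*1000,(Q[...,:2]-O)@ey*1000,Q[...,2]*1000],-1)
im=c["pixels"]
m=(L[...,2]>85)&(L[...,2]<107)&(abs(L[...,0]+1)<10)&(L[...,1]<10)&(L[...,1]>-40)
print("plate front y",np.median(L[m][:,1]),m.sum())
E
```

```text
time_s: 14.0
tcp_pos: [0.5661, 0.0117, 0.0536]
tool_rot: [0.627, 0.779, -0.0, 0.001]
wrist_force: [2.1, -6.0, -1.6]
opening: 0.0003
t 14.0 tcp loc [ -1.2 -31.2] z 53.6 toolx in case deg 90.21 F case [ 0.8 -6.3 -1.6] open 0.0003 q6 -0.4 tz [ 0.    -0.001 -1.   ]
time_s: 14.35
tcp_pos: [0.566, 0.0119, 0.0536]
tool_rot: [0.627, 0.779, -0.0, 0.001]
wrist_force: [2.3, -7.5, -0.9]
opening: -0.0002
t 14.35 tcp loc [ -1.2 -31. ] z 53.6 toolx in case deg 90.21 F case [ 0.7 -7.9 -0.9] open -0.0002 q6 -0.4 tz [ 0.001 -0.002 -1.   ]
slot px 4 centre 9.517151 25.904804 angle from bolt line rad (+ = ccw) 0.006158547
plate front y -13.531079756610533 119
```

View pics/side18.png

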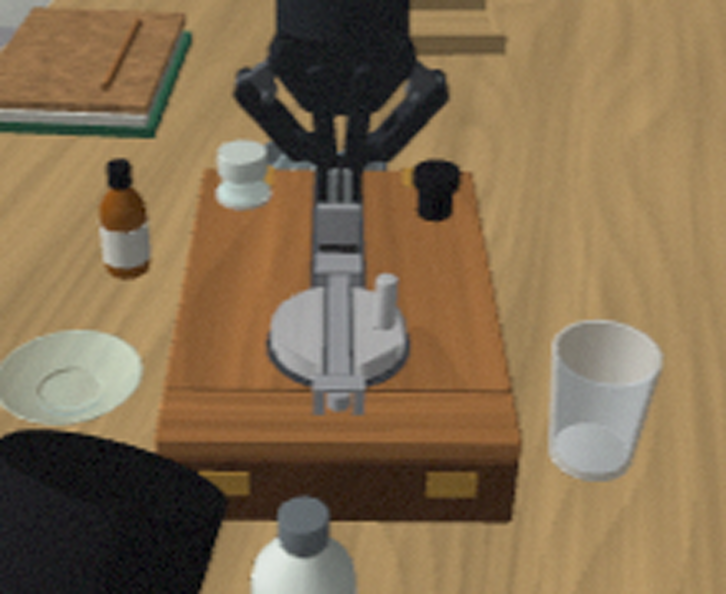

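```bash
python3 -m pendant '[{"grip":1,"dp":[0.1,0,0],"roll":0},{"grip":1,"dp":[0,0,0],"roll":0},{"grip":1,"dp":[0,0,0],"roll":0}]'
python3 look.py 19;  python3 - <<'E'
from h import *
c=load("side19");Q=cloud(c); L=np.stack([(Q[...,:2]-O)@ex*1000,(Q[...,:2]-O)@ey*1000,Q[...,2]*1000],-1)
for nm in("side0","side9","side13","side18","side19"):
    c=load(nm);Q=cloud(c); L=np.stack([(Q[...,:2]-O)@ex*1000,(Q[...,:2]-O)@ey*1000,Q[...,2]*1000],-1)
    m=(L[...,2]>85)&(L[...,2]<103)&(abs(L[...,0]+1)<10)&(L[...,1]<20)&(L[...,1]>-135)
    y=np.sort(L[m][:,1]); print(nm,"plate front y",np.percentile(y,[50,75,90]),m.sum())
    b=(abs(L[...,2]-60)<3)&(abs(L[...,0])<120)&(abs(L[...,1])<160); print(cv2.minAreaRect(L[b][:,:2].astype(np.float32)))
print("nose",loc(ray(c,323,253.9,.0695)))
E
```

```text
time_s: 14.7
tcp_pos: [0.5659, 0.0124, 0.0537]
tool_rot: [0.627, 0.779, -0.001, 0.001]
wrist_force: [3.1, -9.7, -1.7]
opening: -0.0
t 14.7 tcp loc [ -1.2 -30.4] z 53.7 toolx in case deg 90.21 F case [  1.  -10.1  -1.7] open -0.0 q6 -0.4 tz [ 0.001 -0.002 -1.   ]
side0 plate front y [-115.50124173 -114.69930568 -114.08321301] 63
((-11.899971008300781, 0.67364501953125), (282.9313049316406, 216.07200622558594), 89.97850799560547)
side9 plate front y [-103.8996837  -103.17366702 -102.46538755] 67
((-11.658760070800781, 0.8206939697265625), (282.9641418457031, 215.49771118164062), 89.98780059814453)
side13 plate front y [-21.75481885 -21.03216474 -20.47452516] 76
((-11.841506958007812, 0.169342041015625), (284.4654846191406, 215.95191955566406), 89.98751831054688)
side18 plate front y [-13.01075745 -12.38165041 -11.36570807] 82
((-11.782669067382812, -0.006439208984375), (215.73622131347656, 283.637939453125), 0.007952322252094746)
side19 plate front y [-12.44403219 -11.9587425  -11.2005472 ] 80
((-11.787391662597656, 1.068450927734375), (215.7042694091797, 282.7618713378906), 0.028692491352558136)
nose [ -0.79701122 127.57290161]
```

The plate has travelled 103 mm from a start of 0–5 mm, the nose tip is past the keeper, the force is 10 N and the case hasn't moved. So the bolt is home against the buffer. Now I'll move clear.

```bash
python3 -m pendant '[{"grip":1,"dp":[-0.3,0,0],"roll":0},{"grip":1,"dp":[-0.6,0,0],"roll":0},{"grip":1,"dp":[-0.6,0,0],"roll":0},{"grip":1,"dp":[0,0,-2],"roll":0},{"grip":1,"dp":[0,0,-3],"roll":0},{"grip":1,"dp":[0,0,-3],"roll":0},{"grip":1,"dp":[0,0,-3],"roll":0},{"grip":1,"dp":[-3,0,0],"roll":0},{"grip":1,"dp":[-3,0,0],"roll":0},{"grip":1,"dp":[0,0,0],"roll":0},{"grip":1,"dp":[0,0,0],"roll":0},{"grip":1,"dp":[0,0,0],"roll":0}]'
python3 look.py 20;  python3 - <<'E'
from h import *
from bench import arm
for nm in("side0","side20"):
    c=load(nm);Q=cloud(c); L=np.stack([(Q[...,:2]-O)@ex*1000,(Q[...,:2]-O)@ey*1000,Q[...,2]*1000],-1)
    m=(L[...,2]>85)&(L[...,2]<103)&(abs(L[...,0]+1)<10)&(L[...,1]<20)&(L[...,1]>-135)
    print(nm,"plate front y",np.median(L[m][:,1]))
    m=(L[...,2]>100)&(L[...,2]<108)&(L[...,0]>-40)&(L[...,0]<-12)&(L[...,1]>40)&(L[...,1]<90); print("stud",L[m].mean(0))
d=np.abs(load("side20")["pixels"].astype(int)-load("side0")["pixels"]).max(-1)
cv2.imwrite("pics/diff.png",(d>40).astype(np.uint8)*255)
E
```

```text
time_s: 15.95
tcp_pos: [0.5814, -0.0587, 0.1634]
tool_rot: [0.627, 0.779, 0.0, -0.0]
wrist_force: [0.1, -0.0, 1.3]
opening: -0.0003
t 15.95 tcp loc [  -1.1 -103.2] z 163.4 toolx in case deg 90.24 F case [ 0.1 -0.1  1.3] open -0.0003 q6 -0.52 tz [-0.001  0.001 -1.   ]
side0 plate front y -115.50124172726808
stud [-20.20379537  77.35137201 103.93503527]
side20 plate front y -13.698131136380386
stud [-24.55802996  61.99942044 104.0397873 ]
```

View pics/side20.png

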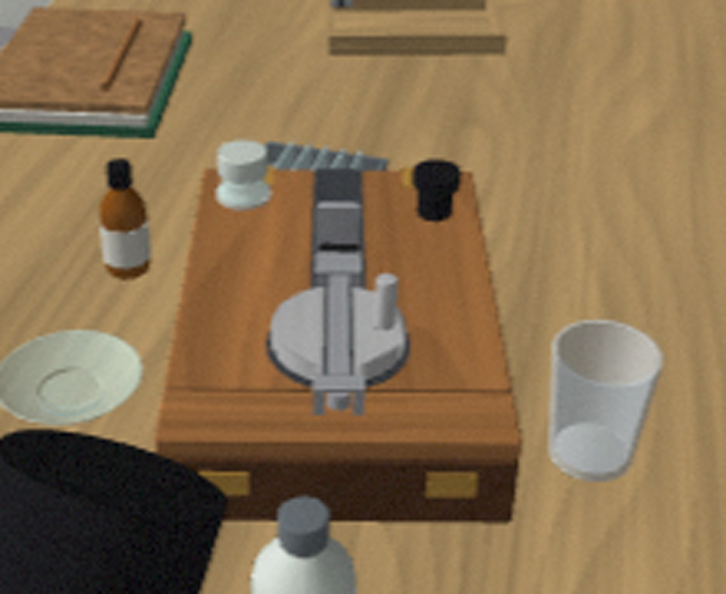

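View pics/diff.png

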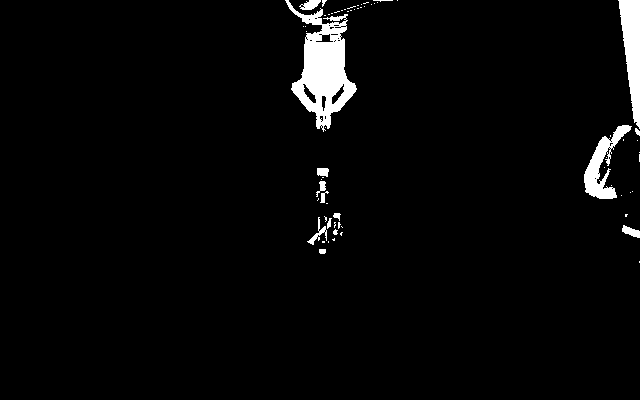

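The difference picture shows that only the lock parts and the arm have changed. The case and all the bystanders are pixel-still. Handing in.

```bash
python3 -c "
from bench import arm
print(arm.close_job())"
```

```text
the job is handed in; nothing more can be done
None
```

The case is locked and the job is handed in at about 16 s of the 48 s; no verdict was reported. I turned the disc by its stud about 0.6 rad until the slot was in line. I then pushed the bolt by its plate through the disc into the keeper until it met the rubber buffer, and moved clear.

**Last checks:**
- **Slot:** it measured -0.012 rad off the bolt's line before the push. Early in the push it read -0.038 rad, by then partly covered by the nose. The bar now covers the slot, so I couldn't measure it again; the bar lies through it and the stud sits square to it.
- **Bolt:** the plate moved about 102 mm by side-camera depth, on top of a start of 0 to 5 mm. The nose tip shows beyond the keeper. Force was 2–3 N while sliding and about 10 N at the buffer.
- **Case and bystanders:** nothing but the lock and the arm changed between the first and last side pictures.
- **Robot:** it stands clear, with a wrist force of about 1 N.

**Disagreement:** the shut fingers end about 37 mm behind the reported TCP. Wrist depth, side depth and a harmless pass over the stud all showed this. I allowed for it in every height after that.

A smaller mismatch is that the lock lay about 1.5 mm off my estimate of the case centreline, which is within the calibration error.

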